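# Press a repaired phone together on the pedal press

### The arm

A 6-joint arm with a two-finger parallel gripper is mounted at the origin on the work surface. World frame = base frame: x ahead of the robot, y to its left, z up, the work surface at z = 0. Lengths are in mm, angles in rad, forces in N, time in s.
With the tool pointing down it reaches from about 250 to 850 mm from the base axis. Payload 12.5 kg.
Tool frame: the origin (TCP) lies at the very end of the fingers, on their centre line; the grasp point (between the pads) lies 19 mm behind it (grip_depth is the distance from the TCP to the grasp point, in mm); z points along the fingers, y is the line along which they close (so a half turn about z gives the same grasp; the last joint's range is limited). The gripper opens to 93 mm and grips with 3 to 60 N. Pads are 15 mm wide; open, the fingers measure 128 mm over their backs; the gripper's body (75 mm by 188 mm) begins 65 mm behind the grasp point.
Start: joints at [1.049, 0.351, 1.652, -0, 1.139, -0.085], TCP at [232.641, 498.36, 218.633] pointing down, gripper open.
Joint ranges: [-2.75, 2.75], [-0.79, 2.1], [0.01, 2.65], [-1.57, 4.71], [0.07, 3.14], [-2.87, 2.87]. Speed limits (rad/s): [2.22, 2.22, 2.79, 3.14, 3.14, 3.14].

### API

Orientations are given as a unit quaternion [w, x, y, z].
In Python, from cell import sense, snapshot, close_job, grip_depth gives the robot as it stands.
- The arm moves only by the tool play_rows, never from a script. Its argument "plan" is a list of rows, each an object with "translation": the shift along the tool's x, y, z in cm, a list of three; "spin": the turn about the tool's z in rad. In form: [{"translation": [tx, ty, tz], "spin": spin}, ...]. A call has exactly 8 rows; each row is the pose to reach, as a shift and turn from the pose commanded when the call began, along the tool's axes at that moment; what a row does not reach only later rows make up. A row lasts 1/8 s, in which the tool goes at most 62.5 mm and 10.7 degrees, less where a joint would pass 70% of its speed; a pose out of reach is approached as far as the arm can. A call with a gripper value outside its range is refused whole. "jaw" is the finger opening in cm, from 0 to 9.3, set as the call begins (left out, the last holds). The fingers move at their own pace and stop on an object; "newtons" is the grip in N (left out, the last holds). Time passes only in rows, so rows that repeat a pose let the fingers close, or fill a call up. It gives the time, the measured TCP pose, the force, the opening and the grip force at its end, in the units of the state.
- sense(): the state, without advancing time (a new reading comes with each control period).
- snapshot(name): name is "scene" or "top"; returns a dict with "img" (480x640x3 uint8, red, green, blue), "depth" (480x640 float32, mm along the optical axis (not along the pixel's ray), 0 where there is no reading), "fx", "fy", "cx", "cy" (pixels), "k1" (the pictures are not rectified: a ray, as slopes to the right and down, at radius r is drawn at 1 + k1 r^2 times it, then the intrinsics apply), "R" (3x3) and "t" (3): a world point X has camera coordinates R X + t. Camera axes: x right, y down, z forward; pixel columns grow to the right and rows downward; lengths in mm; the calibration is good to about 2 mm. A picture is of the moment at which its call begins.
- close_job(): hands the job in; it is judged then, once.
The state is a dict: "time": time; "qpos": joint angles; "dq": joint speeds; "effort": joint torques, N m; "position": TCP position; "tool_rot": TCP orientation; "wrist_force": force on the tool from outside, world axes, zero at the start; "moment": the same for the moment, N m; "gripper_width": finger opening in mm; "finger_force": force on a finger pad.
Only numpy, scipy, OpenCV 4.12 (cv2) and the standard library are available. Lean on these libraries where they do the work, as an engineer would, in place of code of your own. Each camera call takes 0.05 s, during which the arm holds its last target. There are 200 camera calls.

### The job

Pick up the phone from the blue rest on the repair mat and set it down (do not drop it), glass up, flat in the nest of the press's sliding tray, then push the tray fully home under the ram. Only then press the yellow pedal down to its stop with the gripper fingers, leaning in under the press head, keep it there for two full seconds so that the pad squeezes the phone, and let the pedal come all the way up again. Leave the phone in the nest with the tray home, and do not disturb the multimeter, the steel dish or the spool.

Things in the scene. Friction and masses are not known exactly. Their poses are not given: they have to be found in the camera images.
- press: White bench press, fixed, 320 mm wide (y), 370 deep (x -170 to +200). Origin on the bench below the middle of the head's front edge; x to its back, y to its left seen from the robot, z up. Grey base plate 20 mm thick. The head overhangs from x 0 to 200 over the full width, underside 185, top 270 above the bench; column at x 147 to 197, y -100 to 100. Tray and ram at y +90, pedal at y -80.
- mat: Dark grey repair mat, 200 x 180 x 4 mm, fixed, with a blue rest block 110 x 40 x 16 mm at its middle, its top 20 mm above the bench; the phone lies on the block, roughly along it, its long sides overhanging by about 11 mm. Origin at the centre of the underside; x along the block.
- phone: Phone, silver frame and black glass face, 130 (x) x 62 (y) x 11 (z) mm, about 0.17 kg, loose. Origin at the centre of its underside; x along its length, z up out of the glass. It may lie either way round in the nest.
- nest (a point): Centre of the nest floor on the aluminium sliding tray, 45 mm above the bench; x along the phone's length and the tray's travel (inwards), z up. Black guides 6 mm high at ends and corners leave the phone 3 mm all round. Within 35 mm of the centre along x the tray is only 56 mm wide: fingers holding the phone's long sides have room beside and below. Tray out: centre 82 mm before the head's edge.
- tray_tab (a point): Middle of the top edge of the front (robot-side) face of the blue upright tab by which the tray is pushed: 50 mm wide (y), 10 mm thick (x), 46 mm high, its top 82 mm above the bench. It stands 85 mm in front of the nest centre; same axes as the nest.
- tray (a joint): Travel of the tray in m: 0 = fully out towards the robot, 0.14 = fully home at its end stop with the nest centre under the ram. About 2.5 N of sliding friction; stays where it is left.
- pedal_hinge (a point): Hinge axis of the pedal (along the press's y), 25 mm above the bench, at the pedal's low end nearest the robot. Axes as the press.
- pedal_pad (a point): Where to press: upper face of the yellow pedal, mid-width, 85 mm from the hinge; moves with it. Up, the plate (115 x 70 x 8 mm) rises away from the robot at 35 degrees, this point 77 mm above the bench, 9 mm in behind the head's edge; at the stop 15 degrees, 51 mm, 23 mm. The head leaves no room for an upright gripper: come tilted 35 to 45 degrees, fingers pointing forward and down.
- pedal (a joint): Pedal angle in rad: 0 = up, 0.35 = at its stop. Spring return: at the pad it takes about 4 N to start and about 12 N at the stop with the phone under the ram. It is linked to the ram, which comes down 25 mm.
- press_pad: Round black sprung pad under the ram, 44 mm across, origin at the centre of its lower face; 22 mm above the phone's glass when up, it squeezes the phone with some 4 N when the pedal is at its stop.
- multimeter: Orange multimeter lying flat, 85 x 170 x 36 mm, loose bystander; origin under its centre.
- dish: Steel dish, 110 mm across, 30 mm high, loose bystander; origin under its centre.
- spool: White spool, 52 mm across, 40 mm high, standing, loose bystander; origin under its centre.
There are look-alikes about, which are no part of the job. What is meant by the phone is not green, orange or turquoise, and is the smaller of those in its own colour.

How it is judged (in metres and radians):
On the way, in this order (a step that is already met when the one before it is completed fails the run):
1. the phone lies flat in the nest, let go (x of phone in the frame of nest between -0.006 and 0.006 m and y of phone in the frame of nest between -0.006 and 0.006 m and z of phone in the frame of nest between -0.003 and 0.003 m and angle between the x axis of phone and the x axis of nest, either way round below 0.1 rad and angle between phone's own z axis and vertical below 0.06 rad and contact force between the fingers and phone below 0.2 N), for 0.2 s.
2. the tray is fully home with the phone in the nest (x of phone in the frame of nest between -0.006 and 0.006 m and y of phone in the frame of nest between -0.006 and 0.006 m and z of phone in the frame of nest between -0.003 and 0.003 m and angle between the x axis of phone and the x axis of nest, either way round below 0.1 rad and angle between phone's own z axis and vertical below 0.06 rad and value of joint tray above 0.134 m), for 0.2 s.
3. the fingers hold the pedal at its stop for at least 1.2 s, the pad squeezing the phone (value of joint pedal above 0.325 rad and contact force between press_pad and phone above 1.5 N and contact force between the fingers and anything else above 1 N and value of joint tray above 0.134 m), for 1.2 s.
At the end, for the whole second after the job is handed in: Phone at rest, flat in the nest: within 6 mm of its centre, 3 mm of its floor, 6 degrees of its direction, 3.5 degrees of level. Tray within 6 mm of its stop. Pedal up (under 0.03 rad). Multimeter, dish and spool within 20 mm of their places (all of step 2 and value of joint pedal below 0.03 rad and linear speed of phone below 0.02 m/s and distance of each of multimeter, dish, spool from where it was at the start of the episode below 0.02 m); the robot touches nothing.
It fails at once if the pedal is worked (more than 0.1 rad) while the tray is not home (value of joint pedal above 0.1 rad and value of joint tray below 0.13 m).
It fails at once if the phone is dropped: it falls faster than 0.6 m/s with no finger on it (linear speed of phone above 0.6 m/s and contact force between the fingers and phone below 0.1 N).
It fails at once if the multimeter is knocked more than 20 mm from its place (distance of multimeter from where it was at the start of the episode above 0.02 m).
It fails at once if the dish is knocked more than 20 mm from its place (distance of dish from where it was at the start of the episode above 0.02 m).
It fails at once if the spool is knocked more than 20 mm from its place (distance of spool from where it was at the start of the episode above 0.02 m).
It also fails if it takes over 64 s, if anything falls off the work surface, if the arm or the gripper's body presses on something with over 40 N, if the wrist force passes 120 N, or if a joint passes its speed limit or range.

## Working session

There is one attempt and no reset: what is moved stays moved. The work goes in short steps, Python scripts to look and compute and a tool call to move; the robot and the scene stay as the last step left them, time stands still between calls to the robot, and variables do not carry over. Pictures are saved under pics/ and viewed, at most 10 in all, crops included, and the job is handed in when it is done.

Besides the shell and the picture viewer there is one more tool, called after "Request:" by a JSON object that holds its "method" and its "body", one argument or row to a line. play_rows: Moves the arm, as the interface text tells. Its arguments: {"type":"object","properties":{"plan":{"type":"array"},"jaw":{"type":"number"},"newtons":{"type":"number"}},"required":["plan"]}

```bash
mkdir -p pics
cat > h.py <<'E'
import numpy as np, cv2
from cell import sense, snapshot
def save(s,n): cv2.imwrite(f'pics/{n}.png',cv2.cvtColor(s['img'],cv2.COLOR_RGB2BGR))
def rays(s,uv):
    uv=np.atleast_2d(np.asarray(uv,float)); K=np.array([[s['fx'],0,s['cx']],[0,s['fy'],s['cy']],[0,0,1.]])
    p=cv2.undistortPoints(uv.reshape(-1,1,2),K,np.array([s['k1'],0,0,0.])) .reshape(-1,2)
    return np.c_[p,np.ones(len(p))]
def onplane(s,uv,z):
    d=rays(s,uv)@np.array(s['R']); o=-np.array(s['R']).T@np.array(s['t'])
    return o+d*((z-o[2])/d[:,2])[:,None]
def bydepth(s,uv):
    uv=np.atleast_2d(uv); z=np.array([s['depth'][int(v),int(u)] for u,v in uv])
    return (rays(s,uv)*z[:,None]-np.array(s['t']))@np.array(s['R'])
E
python3 - <<'E'
from h import *
for n in('scene','top'):
    s=snapshot(n); save(s,n+'0'); np.savez(n+'0',**s)
    print(n,s['k1'],-np.array(s['R']).T@np.array(s['t']),np.array(s['R']).round(2).tolist())
print(sense())
E
```

```text
scene -0.05281571297233747 [ 555.95125197 -395.0652644  1146.52632939] [[0.99, 0.14, -0.01], [0.13, -0.89, -0.43], [-0.07, 0.42, -0.9]]
top -0.08528826067766233 [ 400.77907037   65.2709618  1562.55054741] [[0.01, -1.0, 0.0], [-1.0, -0.01, -0.06], [0.06, 0.0, -1.0]]
{'time': 0.1, 'qpos': array([ 1.04938066e+00,  3.51176337e-01,  1.65236942e+00,  2.56090401e-05,
        1.13905850e+00, -8.46312689e-02]), 'dq': array([-0.00056719, -0.00192142, -0.00326223,  0.00065312,  0.00053043,
        0.00013174]), 'effort': array([ 2.88883739e-04, -4.98039329e+01, -2.85696101e+01,  6.99983421e-02,
        2.40289571e-02, -5.40031738e-05]), 'position': array([232.50001375, 498.10601427, 218.15500149]), 'tool_rot': array([-1.62033077e-04,  2.16665501e-01,  9.76245771e-01, -4.79290461e-04]), 'wrist_force': array([0.54950306, 0.02484518, 0.94022499]), 'moment': array([ 0.00663908,  0.02953321, -0.01269406]), 'finger_force': 0.0, 'gripper_width': 92.74282050097806}
```

View pics/scene0.png

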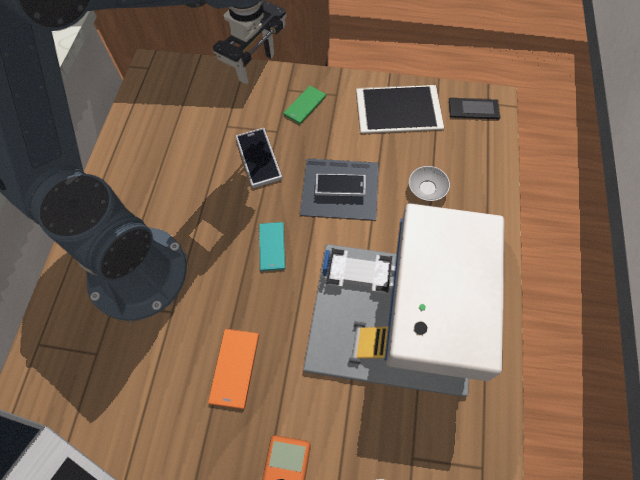

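View pics/top0.png

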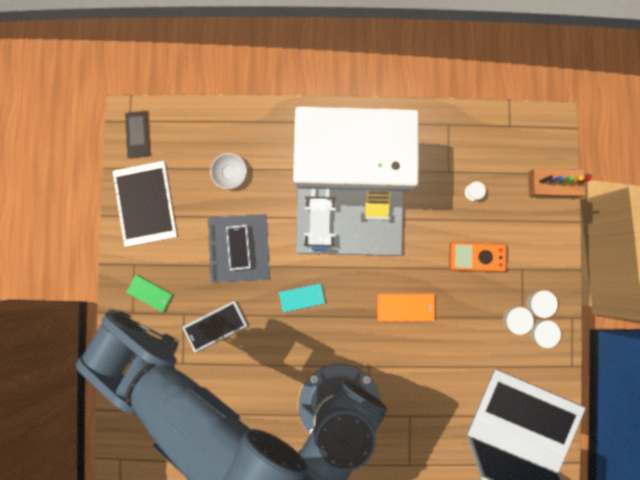

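The scene view shows the phone on the mat at about (340,186), the tray at (360,270) with its blue tab at (326,262), and the pedal at (371,342). In the top view the phone is at (239,247) and the tray at (320,220).

Run:
```python
import cv2,numpy as np
a=cv2.imread('pics/scene0.png')
c1=cv2.resize(a[150:230,290:390],None,fx=5,fy=5,interpolation=cv2.INTER_CUBIC)
c2=cv2.resize(a[235:395,295:425],None,fx=5,fy=5,interpolation=cv2.INTER_CUBIC)[:600]
b=cv2.imread('pics/top0.png')
im=np.zeros((600,800,3),np.uint8)
c2=cv2.resize(a[240:390,300:410],None,fx=4,fy=4,interpolation=cv2.INTER_CUBIC)
c1=cv2.resize(a[155:225,295:383],None,fx=4,fy=4,interpolation=cv2.INTER_CUBIC)
c3=cv2.resize(b[180:260,290:365],None,fx=4,fy=4,interpolation=cv2.INTER_CUBIC)
im[:600,:440]=c2; im[:280,440:792]=c1; im[280:600,440:740]=c3
cv2.imwrite('pics/crop0.png',im)
```

```text
(no output)
```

View pics/crop0.png

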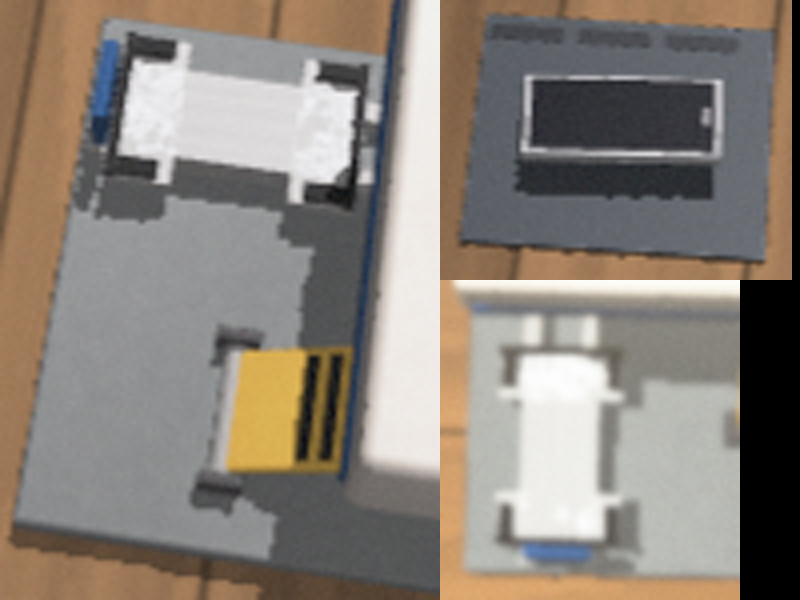

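Run:
```python
from h import *
S=dict(np.load('scene0.npz')); T=dict(np.load('top0.npz'))
def ang(a,b): d=b-a; return np.degrees(np.arctan2(d[1],d[0])).round(2)
# phone: (frame+glass) mask in a window
for n,s,(x0,y0,x1,y1) in(('scene',S,(312,170,370,198)),('top',T,(222,218,256,276))):
    im=s['img'][y0:y1,x0:x1].astype(int); U=4
    g=cv2.resize(im.astype(np.uint8),None,fx=U,fy=U,interpolation=cv2.INTER_CUBIC)
    m=((g.min(2)>120)*255).astype(np.uint8)
    cs,_=cv2.findContours(m,cv2.RETR_CCOMP,cv2.CHAIN_APPROX_NONE)
    for c in sorted(cs,key=cv2.contourArea)[-2:]:
        p=c.reshape(-1,2)/U+[x0,y0]+0.5/U-0.5
        w=onplane(s,p,31)[:,:2].astype(np.float32)
        r=cv2.minAreaRect(w); print(n,'phone',np.round(r[0],1),np.round(r[1],1),round(r[2],2))
# base plate front corners z=20
f=lambda x,y:(300+x/4-.4,240+y/4-.4)
t=lambda x,y:(290+(x-440)/4-.4,180+(y-280)/4-.4)
L,R=onplane(S,[f(105,20),f(12,523)],20)
print('scene plate',L,R,np.linalg.norm(R-L),ang(R,L))
L2,R2=onplane(T,[(296.5,253.5),(403,254.5)],20); print('top plate',L2,R2,np.linalg.norm(R2-L2),ang(R2,L2))
for l,r in((L,R),(L2,R2)):
    m=(l+r)/2; ey=(l-r)[:2]/np.linalg.norm((l-r)[:2]); ex=np.array([ey[1],-ey[0]])
    o=m[:2]+170*ex; print('press',o,'nest',o-82*ex+90*ey)
# nest from guides outer corners (scene z=51): crop outer corners, floor ends
g=onplane(S,[f(135,35),f(368,65),f(352,207),f(104,180)],51);print('guides scene',g.round(1).tolist(),g.mean(0))
g=onplane(T,[t(502,345),t(621,347),t(621,543),t(499,545)],51);print('guides top',g.round(1).tolist(),g.mean(0))
b=onplane(T,[t(523,560),t(590,560)],82);print('tab front top',b.round(1).tolist())
# pedal
p=onplane(S,[f(235,350),f(222,470)],30);print('pedal low edge',p.round(1).tolist())
# blue mask in scene with depth
hsv=cv2.cvtColor(S['img'],cv2.COLOR_RGB2HSV); m=cv2.inRange(hsv,(100,120,60),(130,255,255)); m[:, :315]=0;m[:,335:]=0;m[:240]=0;m[285:]=0
ys,xs=np.nonzero(m); P=bydepth(S,np.c_[xs,ys]); print(P.min(0),P.max(0),np.median(P,0))
for n,s,uv in(('dish',S,(428,187)),('ph',S,(340,186)),('floor',S,(340,268)),('floorT',T,(320,222))): print(n,bydepth(s,uv))
```

```text
scene phone [523.3 316.1] [ 5.2 12.4] 6.72
scene phone [468.9 309.2] [133.3  64.2] 6.4
top phone [469.4 313.4] [119.2  53.9] 6.53
top phone [469.6 314.7] [140.2  70.1] 6.45
scene plate [456.9476751 132.9296451  20.       ] [ 451.67987497 -182.60885081   20.        ] 315.5824648539826 89.04
top plate [452.7076616  137.41466341  20.        ] [ 453.93389624 -183.15447063   20.        ] 320.5714793107016 90.22
press [624.29008957 -27.67729545] nest [543.80382216  63.67893456]
press [623.31953521 -22.21962777] nest [540.97587144  67.46605133]
guides scene [[479.1, 111.0, 51.0], [620.4, 111.0, 51.0], [619.7, 19.5, 51.0], [474.5, 15.8, 51.0]] [548.42389996  64.32886786  51.        ]
guides top [[623.0, 113.3, 51.0], [622.7, 25.0, 51.0], [477.2, 23.3, 51.0], [474.5, 113.2, 51.0]] [549.35272093  68.69712497  51.        ]
tab front top [[462.4, 94.7, 82.0], [463.1, 46.4, 82.0]]
pedal low edge [[562.9, -68.8, 30.0], [564.1, -138.6, 30.0]]
[463.74899467  40.77416451  49.68485676] [471.8945844   91.77471762  85.66819015] [468.63083772  60.69426637  80.62750561]
dish [[701.37997707 348.59844632   3.11316517]]
ph [[469.33274207 301.25912155  30.73553579]]
floor [[501.89467762  63.8327637   47.21609592]]
floorT [[545.76785875  68.02211041  50.32946806]]
```

Request:
{"method": "play_rows", "body": {
  "plan": [
    {"translation": [-2, -0.5, 0.5], "spin": -0.04},
    {"translation": [-6, -1.4, 2], "spin": -0.12},
    {"translation": [-11, -2.6, 4], "spin": -0.21},
    {"translation": [-16, -3.8, 6], "spin": -0.3},
    {"translation": [-21, -5, 8], "spin": -0.4},
    {"translation": [-26, -6.1, 9], "spin": -0.49},
    {"translation": [-28.5, -6.7, 9.6], "spin": -0.54},
    {"translation": [-29.3, -6.85, 9.8], "spin": -0.55}
  ],
  "jaw": 9.3,
  "newtons": 15
}}

```text
time: 1.1
position: [469.7, 311.3, 120.0]
tool_rot: [-0.001, -0.056, 0.998, -0.0]
wrist_force: [-0.1, 0.8, 0.9]
gripper_width: 93.3
finger_force: 0.0
```

View pics/c1.png

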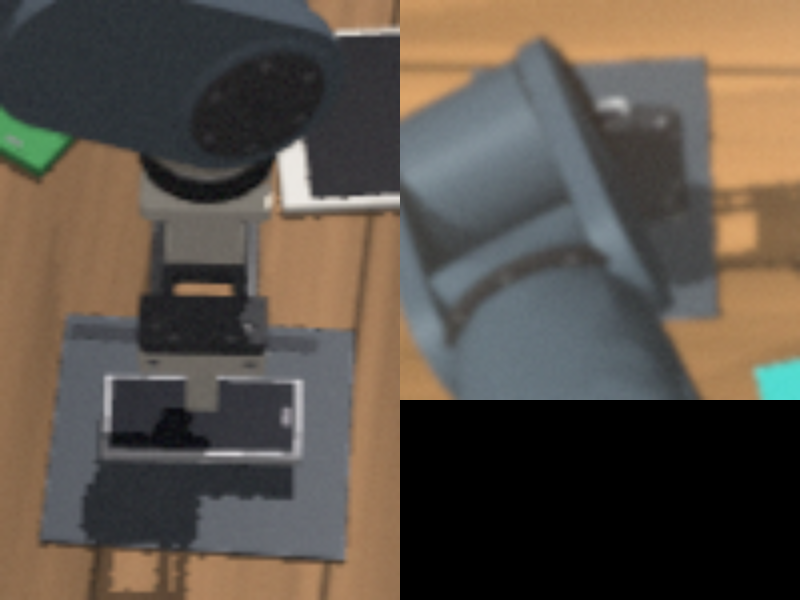

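The scene view shows the open fingers straddling the phone, with the near finger at (340,180), centred along its length.

Request:
{"method": "play_rows", "body": {
  "plan": [
    {"translation": [0, 0, 1.5], "spin": 0},
    {"translation": [0, 0, 4], "spin": 0},
    {"translation": [0, 0, 6.5], "spin": 0},
    {"translation": [0, 0, 8.5], "spin": 0},
    {"translation": [0, 0, 10], "spin": 0},
    {"translation": [0, 0, 11], "spin": 0},
    {"translation": [0, 0, 11], "spin": 0},
    {"translation": [0, 0, 11], "spin": 0}
  ]
}}

```text
time: 2.2
position: [469.5, 312.6, 11.2]
tool_rot: [0.0, -0.057, 0.998, 0.0]
wrist_force: [-0.4, -0.0, 0.3]
gripper_width: 92.8
finger_force: 0.0
```

Request:
{"method": "play_rows", "body": {
  "plan": [
    {"translation": [0, 0, 0], "spin": 0},
    {"translation": [0, 0, 0], "spin": 0},
    {"translation": [0, 0, 0], "spin": 0},
    {"translation": [0, 0, 0], "spin": 0},
    {"translation": [0, 0, 0], "spin": 0},
    {"translation": [0, 0, 0], "spin": 0},
    {"translation": [0, 0, 0], "spin": 0},
    {"translation": [0, 0, 0], "spin": 0}
  ],
  "jaw": 5.5,
  "newtons": 20
}}

```text
time: 3.2
position: [469.2, 312.3, 10.7]
tool_rot: [0.0, -0.057, 0.998, -0.0]
wrist_force: [-0.3, -2.5, 5.2]
gripper_width: 61.9
finger_force: 20.0
```

Request:
{"method": "play_rows", "body": {
  "plan": [
    {"translation": [0, 0, -0.5], "spin": 0},
    {"translation": [0, 0, -1.5], "spin": 0},
    {"translation": [0, 0, -3.5], "spin": 0},
    {"translation": [0, 0, -6], "spin": 0},
    {"translation": [0, 0, -8.5], "spin": 0},
    {"translation": [0, 0, -10.5], "spin": 0},
    {"translation": [0, 0, -11.5], "spin": 0},
    {"translation": [0, 0, -12], "spin": 0}
  ]
}}

```text
time: 4.2
position: [469.1, 312.4, 131.0]
tool_rot: [0.0, -0.057, 0.998, 0.0]
wrist_force: [-0.0, 0.4, -2.2]
gripper_width: 61.6
finger_force: 20.0
```

Run:
```python
from h import *
s=sense(); p=s['position'];print(p,s['tool_rot'],s['gripper_width'])
zt=p[2]+19+ (31-(10.9+19))  # phone top world z
S=snapshot('scene'); save(S,'scene2'); np.savez('scene2',**S)
print('ztop',zt)
q=np.array(S['R'])@(np.array([p[0],p[1],zt]))+np.array(S['t']); print(S['fx']*q[0]/q[2]+S['cx'],S['fy']*q[1]/q[2]+S['cy'])
u,v=int(S['fx']*q[0]/q[2]+S['cx']),int(S['fy']*q[1]/q[2]+S['cy'])
U=4;x0,y0=u-45,v-40
g=cv2.resize(S['img'][v-40:v+40,u-45:u+45],None,fx=6,fy=6,interpolation=cv2.INTER_CUBIC)
cv2.imwrite('pics/c2.png',g[:,:,::-1]); print('crop origin',x0,y0)
```

```text
[469.09579798 312.39031203 131.00981929] [ 1.13076898e-04 -5.65951601e-02  9.98397199e-01  8.62411078e-05] 61.64077695186828
ztop 151.10981928875404
340.95369308481617 155.26354660030222
crop origin 295 115
```

View pics/c2.png

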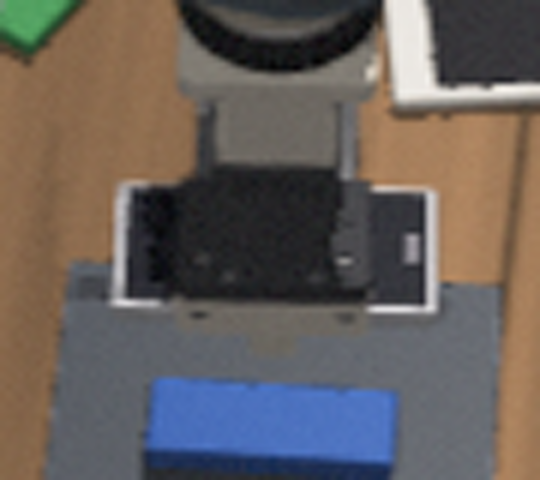

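The phone hangs level in the fingers. Its corners in this crop are at about (119,183), (437,190), (435,309) and (112,306).

Run:
```python
from h import *
S=dict(np.load('scene2.npz'))
f=lambda x,y:(295+x/6-.42,115+y/6-.42)
w=onplane(S,[f(119,183),f(437,190),f(435,309),f(112,306)],151)
print(w.round(1),w.mean(0)); d=w[1]-w[0]; e=w[2]-w[3]; print(np.degrees(np.arctan2(d[1],d[0])),np.degrees(np.arctan2(e[1],e[0])),np.linalg.norm(d),np.linalg.norm(w[3]-w[0]),np.linalg.norm(w[2]-w[1]))
```

```text
[[400.8 333.9 151. ]
 [529.3 348.4 151. ]
 [535.  290.6 151. ]
 [407.6 274.1 151. ]] [468.17382134 311.74547901 151.        ]
6.426217947065902 7.355082875868781 129.35291706259025 60.17819169100867 58.10002543075309
```

Request:
{"method": "play_rows", "body": {
  "plan": [
    {"translation": [-0.3, -1.4, 0], "spin": 0.01},
    {"translation": [-1.1, -5.4, 0], "spin": 0.03},
    {"translation": [-2.1, -10.4, 0], "spin": 0.05},
    {"translation": [-3.1, -15.3, 0], "spin": 0.07},
    {"translation": [-4.1, -20.2, 0], "spin": 0.09},
    {"translation": [-4.8, -23.7, 0.7], "spin": 0.1},
    {"translation": [-5.1, -25, 1.5], "spin": 0.11},
    {"translation": [-5.17, -25.34, 2], "spin": 0.11}
  ]
}}

```text
time: 5.25
position: [548.7, 65.9, 109.7]
tool_rot: [-0.001, -0.001, 1.0, 0.0]
wrist_force: [0.3, 1.3, -1.5]
gripper_width: 62.2
finger_force: 20.0
```

Request:
{"method": "play_rows", "body": {
  "plan": [
    {"translation": [0, 0, 0.5], "spin": 0},
    {"translation": [0, 0, 1.5], "spin": 0},
    {"translation": [0, 0, 2.5], "spin": 0},
    {"translation": [0, 0, 3.5], "spin": 0},
    {"translation": [0, 0, 4], "spin": 0},
    {"translation": [0, 0, 4], "spin": 0},
    {"translation": [0, 0, 4], "spin": 0},
    {"translation": [0, 0, 4], "spin": 0}
  ]
}}

```text
time: 6.25
position: [549.4, 66.4, 71.0]
tool_rot: [0.0, -0.002, 1.0, -0.0]
wrist_force: [0.2, 0.4, -1.9]
gripper_width: 62.0
finger_force: 20.0
```

Run:
```python
from h import *
s=sense(); p=s['position'];print(p,s['tool_rot'],s['gripper_width'],s['wrist_force'])
S=snapshot('scene'); save(S,'scene3'); T=snapshot('top'); save(T,'top3'); np.savez('scene3',**S); np.savez('top3',**T)
im=np.zeros((600,800,3),np.uint8)
im[:480,:480]=cv2.resize(S['img'][225:305,315:395],None,fx=6,fy=6,interpolation=cv2.INTER_CUBIC)
im[:400,480:800]=cv2.resize(T['img'][180:260,288:352],None,fx=5,fy=5,interpolation=cv2.INTER_CUBIC)
cv2.imwrite('pics/c3.png',im[:,:,::-1])
```

```text
[549.3540483   66.40143775  70.96126574] [ 3.06974060e-04 -1.59636809e-03  9.99998679e-01 -4.13985845e-07] 61.96594688124749 [ 0.19086683  0.42578066 -1.88387605]
```

View pics/c3.png

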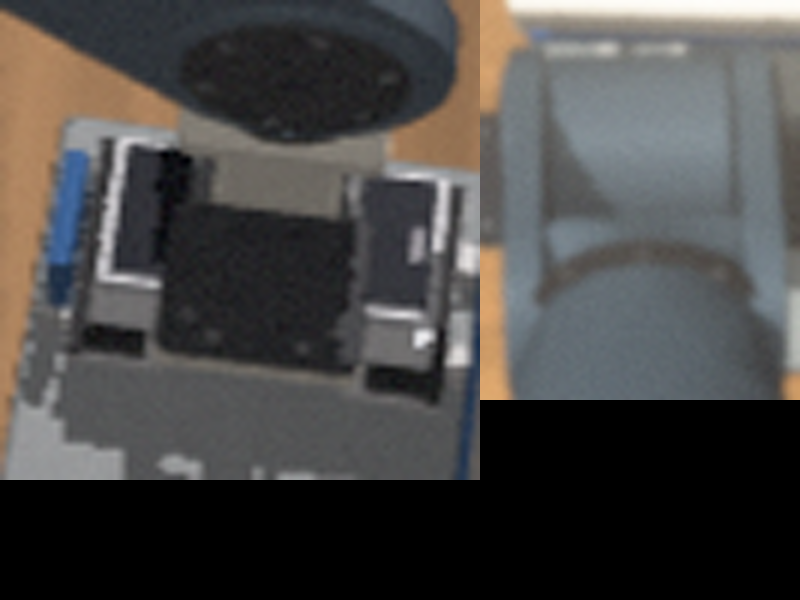

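The phone sits about 35 mm above the nest. Its corners are near (125,138), (452,178), (432,318) and (103,280), and the guides' outer edges run (104,140)-(76,352) and (461,185)-(439,402).

Run:
```python
from h import *
S=dict(np.load('scene3.npz'))
f=lambda x,y:(315+x/6-.42,225+y/6-.42)
w=onplane(S,[f(125,138),f(452,178),f(432,318),f(103,280)],91); print(w.round(1).tolist(),w.mean(0))
g=onplane(S,[f(104,140),f(461,185),f(439,402),f(76,352)],51); print(g.round(1).tolist(),g.mean(0))
g=onplane(S,[f(70,150),f(57,262)],82); print('tab',g.round(1).tolist())
```

```text
[[486.4, 95.2, 91.0], [613.8, 96.0, 91.0], [611.8, 37.1, 91.0], [486.5, 35.0, 91.0]] [549.64316829  65.80043846  91.        ]
[[475.5, 111.7, 51.0], [619.9, 112.1, 51.0], [620.1, 19.0, 51.0], [477.8, 19.7, 51.0]] [548.31133341  65.60973601  51.        ]
tab [[465.2, 91.2, 82.0], [467.3, 43.5, 82.0]]
```

Request:
{"method": "play_rows", "body": {
  "plan": [
    {"translation": [0.1, 0, 0.5], "spin": 0},
    {"translation": [0.1, 0, 1.2], "spin": 0},
    {"translation": [0.1, 0, 1.9], "spin": 0},
    {"translation": [0.1, 0, 2.5], "spin": 0},
    {"translation": [0.1, 0, 2.9], "spin": 0},
    {"translation": [0.1, 0, 3.2], "spin": 0},
    {"translation": [0.1, 0, 3.4], "spin": 0},
    {"translation": [0.1, 0, 3.5], "spin": 0}
  ]
}}

```text
time: 7.35
position: [548.2, 66.4, 35.7]
tool_rot: [0.0, -0.002, 1.0, 0.0]
wrist_force: [-2.3, -0.4, 8.5]
gripper_width: 61.8
finger_force: 20.0
```

Run:
```python
from h import *
s=sense(); print(s['position'],s['wrist_force'],s['gripper_width'],s['moment'])
S=snapshot('scene'); np.savez('scene4',**S)
im=cv2.resize(S['img'][225:305,315:395],None,fx=7,fy=7,interpolation=cv2.INTER_CUBIC)
cv2.imwrite('pics/c4.png',im[:,:,::-1])
```

```text
[548.23145138  66.41049064  35.71850352] [-2.27707572 -0.42852345  8.46168175] 61.7562093171525 [-0.09547674  0.4627011  -0.02842951]
```

View pics/c4.png

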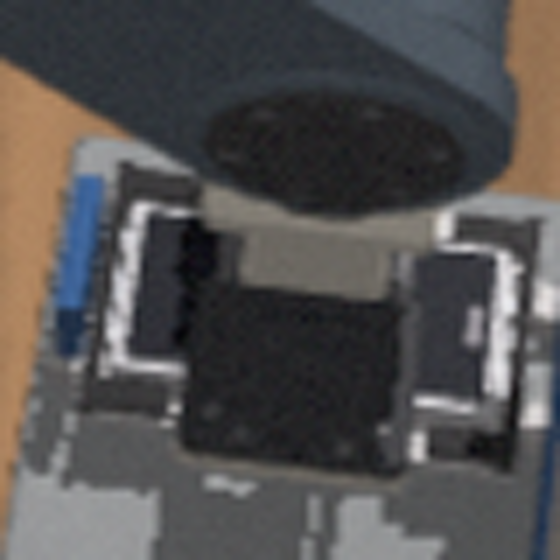

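The phone is down between the guides at about (130,290) and (510,320), with a vertical force of 8.5 N. I'll let go.

Request:
{"method": "play_rows", "body": {
  "plan": [
    {"translation": [0, 0, 0], "spin": 0},
    {"translation": [0, 0, 0], "spin": 0},
    {"translation": [0, 0, 0], "spin": 0},
    {"translation": [0, 0, 0], "spin": 0},
    {"translation": [0, 0, 0], "spin": 0},
    {"translation": [0, 0, 0], "spin": 0},
    {"translation": [0, 0, 0], "spin": 0},
    {"translation": [0, 0, 0], "spin": 0}
  ],
  "jaw": 8
}}

```text
time: 8.4
position: [548.2, 66.4, 35.6]
tool_rot: [0.0, -0.002, 1.0, -0.0]
wrist_force: [-0.1, 0.2, -0.6]
gripper_width: 80.0
finger_force: 0.0
```

Request:
{"method": "play_rows", "body": {
  "plan": [
    {"translation": [0, 0, -0.5], "spin": 0},
    {"translation": [0, 0, -2], "spin": 0},
    {"translation": [0, 0, -4.5], "spin": 0},
    {"translation": [0, 0, -7.5], "spin": 0},
    {"translation": [3, 0, -10.5], "spin": 0},
    {"translation": [7, 0, -11.5], "spin": 0},
    {"translation": [11, 0, -12], "spin": 0},
    {"translation": [14, 0, -12], "spin": 0}
  ]
}}

```text
time: 9.4
position: [407.0, 66.0, 156.9]
tool_rot: [0.001, -0.002, 1.0, 0.0]
wrist_force: [0.5, 0.2, 0.1]
gripper_width: 80.2
finger_force: 0.0
```

Run:
```python
from h import *
s=sense(); print(s['position'],s['wrist_force'],s['gripper_width'],s['qpos'])
S=snapshot('scene'); np.savez('scene5',**S); T=snapshot('top'); np.savez('top5',**T)
im=np.zeros((600,800,3),np.uint8)
im[:600,:520]=cv2.resize(S['img'][235:355,311:415],None,fx=5,fy=5,interpolation=cv2.INTER_CUBIC)
im[:320,520:800]=cv2.resize(T['img'][180:260,290:360],None,fx=4,fy=4,interpolation=cv2.INTER_CUBIC)
cv2.imwrite('pics/c5.png',im[:,:,::-1])
```

```text
[407.00613566  65.96661645 156.92606698] [0.51624945 0.16469754 0.10815646] 80.2079679905248 [ 4.76599562e-02  1.86992748e-01  2.05145766e+00  5.32137179e-06
  9.01338844e-01 -1.52638743e+00]
```

View pics/c5.png

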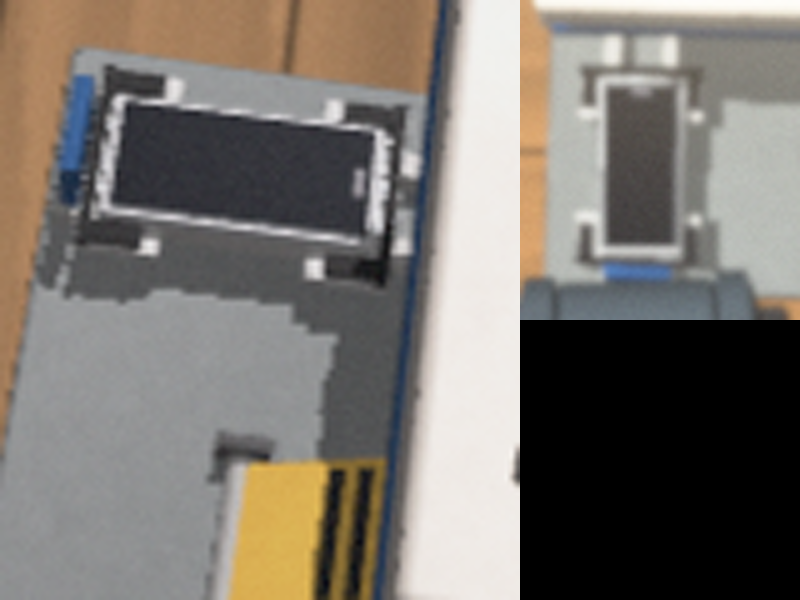

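The phone lies flat in the nest: in the scene crop it spans (100,95)-(385,240), inside the guides. Rows only shift and spin, so I'll test in free space, high up, whether over-reaching makes the wrist lean forward.

Request:
{"method": "play_rows", "body": {
  "plan": [
    {"translation": [0, 0, -5], "spin": 0},
    {"translation": [-1, 0, -11], "spin": 0},
    {"translation": [-3, 0, -17], "spin": 0},
    {"translation": [-6, 0, -22], "spin": 0},
    {"translation": [-11, 0, -25], "spin": 0},
    {"translation": [-17, 0, -26], "spin": 0},
    {"translation": [-23, 0, -26], "spin": 0},
    {"translation": [-29, 0, -26], "spin": 0}
  ],
  "jaw": 0
}}

```text
time: 10.5
position: [700.1, 66.8, 416.6]
tool_rot: [0.001, -0.002, 1.0, 0.0]
wrist_force: [0.0, -0.4, 1.0]
gripper_width: 4.7
finger_force: 0.0
```

Request:
{"method": "play_rows", "body": {
  "plan": [
    {"translation": [-6, 0, 0], "spin": 0},
    {"translation": [-12, 0, 0], "spin": 0},
    {"translation": [-18, 0, 0], "spin": 0},
    {"translation": [-24, 0, 0], "spin": 0},
    {"translation": [-29, 0, 0], "spin": 0},
    {"translation": [-34, 0, 0], "spin": 0},
    {"translation": [-38, 0, 0], "spin": 0},
    {"translation": [-40, 0, 0], "spin": 0}
  ]
}}

```text
time: 11.5
position: [862.7, 57.0, 346.1]
tool_rot: [0.022, -0.002, 1.0, 0.001]
wrist_force: [0.6, 0.8, -0.2]
gripper_width: 0.7
finger_force: 0.0
```

```bash
python3 -c "
from h import *
s=sense(); print(s['time'],s['position'],s['tool_rot'],s['qpos'])"
```

```text
11.5 [862.68629495  56.99620443 346.0805395 ] [ 0.0223451  -0.0016052   0.99974812  0.00134862] [ 0.01143659  1.11628113  0.01192905  0.00244844  1.96866303 -1.56157181]
```

Request:
{"method": "play_rows", "body": {
  "plan": [
    {"translation": [3, 0, -1], "spin": 0},
    {"translation": [6, 0, -2], "spin": 0},
    {"translation": [10, 0, -3], "spin": 0},
    {"translation": [14, 0, -4], "spin": 0},
    {"translation": [18, 0, -5], "spin": 0},
    {"translation": [20, 0, -6], "spin": 0},
    {"translation": [20, 0, -6], "spin": 0},
    {"translation": [20, 0, -6], "spin": 0}
  ]
}}

```text
time: 12.5
position: [661.0, 56.2, 396.5]
tool_rot: [0.022, -0.002, 1.0, 0.001]
wrist_force: [-0.8, -0.4, -0.1]
gripper_width: 0.6
finger_force: 0.0
```

```bash
python3 -c "
from h import *
s=sense(); print(s['time'],s['position'],s['tool_rot'],s['qpos'])"
```

```text
12.5 [660.98292627  56.23366027 396.45950922] [ 0.02150855 -0.00158769  0.9997665   0.00134561] [ 0.01380933  0.44721639  1.08621603  0.00216484  1.56511006 -1.56012883]
```

Over-reaching does lean the wrist, and the tilt is kept in the commanded pose (about 2.5° so far). I'll push along the arm's own direction to gain more.

Request:
{"method": "play_rows", "body": {
  "plan": [
    {"translation": [-60, 0, -28], "spin": 0},
    {"translation": [-60, 0, -28], "spin": 0},
    {"translation": [-60, 0, -28], "spin": 0},
    {"translation": [-60, 0, -28], "spin": 0},
    {"translation": [-60, 0, -28], "spin": 0},
    {"translation": [-60, 0, -28], "spin": 0},
    {"translation": [-60, 0, -28], "spin": 0},
    {"translation": [-60, 0, -28], "spin": 0}
  ]
}}

```text
time: 13.5
position: [815.9, 45.8, 461.1]
tool_rot: [0.043, -0.002, 0.999, 0.002]
wrist_force: [0.3, -0.5, -0.3]
gripper_width: 0.5
finger_force: 0.0
```

```bash
python3 -c "
from h import *
s=sense(); print(s['time'],s['position'],s['tool_rot'],s['qpos'],np.degrees(np.pi-s['qpos'][[1,2,4]].sum()))"
```

```text
13.5 [815.93544421  45.84224649 461.12597142] [ 0.04262166 -0.00158558  0.99908702  0.00244955] [-0.0025924   0.97738005  0.01188695  0.00597086  2.0670694  -1.57349579] 4.8848235716954305
```

Request:
{"method": "play_rows", "body": {
  "plan": [
    {"translation": [-60, 0, -20], "spin": 0},
    {"translation": [-60, 0, -20], "spin": 0},
    {"translation": [-60, 0, -20], "spin": 0},
    {"translation": [-60, 0, -20], "spin": 0},
    {"translation": [-60, 0, -20], "spin": 0},
    {"translation": [-60, 0, -20], "spin": 0},
    {"translation": [-60, 0, -20], "spin": 0},
    {"translation": [-60, 0, -20], "spin": 0}
  ]
}}

```text
time: 14.5
position: [846.5, 33.3, 429.2]
tool_rot: [0.062, -0.002, 0.998, 0.003]
wrist_force: [0.1, 0.9, 0.4]
gripper_width: 0.5
finger_force: 0.0
```

Request:
{"method": "play_rows", "body": {
  "plan": [
    {"translation": [-90, 0, -24], "spin": 0},
    {"translation": [-90, 0, -24], "spin": 0},
    {"translation": [-90, 0, -24], "spin": 0},
    {"translation": [-90, 0, -24], "spin": 0},
    {"translation": [-90, 0, -24], "spin": 0},
    {"translation": [-90, 0, -24], "spin": 0},
    {"translation": [-90, 0, -24], "spin": 0},
    {"translation": [-90, 0, -24], "spin": 0}
  ]
}}

```text
time: 15.5
position: [874.8, 23.5, 400.4]
tool_rot: [0.084, -0.002, 0.996, 0.004]
wrist_force: [-0.4, 0.4, -0.5]
gripper_width: 0.4
finger_force: 0.0
```

```bash
python3 -c "
from h import *
s=sense(); print(s['time'],s['position'],s['tool_rot'],s['qpos'],np.degrees(np.pi-s['qpos'][[1,2,4]].sum()))"
```

```text
15.5 [874.7542855   23.49940795 400.38709638] [ 0.08392944 -0.00153534  0.99646328  0.00379742] [-0.03040618  1.05547153  0.01284419  0.01366561  1.90551026 -1.59870962] 9.612322224682813
```

Request:
{"method": "play_rows", "body": {
  "plan": [
    {"translation": [-90, 0, -24], "spin": 0},
    {"translation": [-90, 0, -24], "spin": 0},
    {"translation": [-90, 0, -24], "spin": 0},
    {"translation": [-90, 0, -24], "spin": 0},
    {"translation": [-90, 0, -24], "spin": 0},
    {"translation": [-90, 0, -24], "spin": 0},
    {"translation": [-90, 0, -24], "spin": 0},
    {"translation": [-90, 0, -24], "spin": 0}
  ]
}}

```text
time: 16.5
position: [891.3, 16.8, 393.8]
tool_rot: [0.106, -0.001, 0.994, 0.004]
wrist_force: [-0.6, -0.6, 0.6]
gripper_width: 0.7
finger_force: 0.0
```

Request:
{"method": "play_rows", "body": {
  "plan": [
    {"translation": [-90, 0, -20], "spin": 0},
    {"translation": [-90, 0, -20], "spin": 0},
    {"translation": [-90, 0, -20], "spin": 0},
    {"translation": [-90, 0, -20], "spin": 0},
    {"translation": [-90, 0, -20], "spin": 0},
    {"translation": [-90, 0, -20], "spin": 0},
    {"translation": [-90, 0, -20], "spin": 0},
    {"translation": [-90, 0, -20], "spin": 0}
  ]
}}

```text
time: 17.5
position: [906.1, 12.2, 391.2]
tool_rot: [0.128, -0.001, 0.992, 0.004]
wrist_force: [-0.1, 0.2, 0.6]
gripper_width: 0.4
finger_force: 0.0
```

Request:
{"method": "play_rows", "body": {
  "plan": [
    {"translation": [-90, 0, -16], "spin": 0},
    {"translation": [-90, 0, -16], "spin": 0},
    {"translation": [-90, 0, -16], "spin": 0},
    {"translation": [-90, 0, -16], "spin": 0},
    {"translation": [-90, 0, -16], "spin": 0},
    {"translation": [-90, 0, -16], "spin": 0},
    {"translation": [-90, 0, -16], "spin": 0},
    {"translation": [-90, 0, -16], "spin": 0}
  ]
}}

```text
time: 18.5
position: [919.8, 9.1, 391.2]
tool_rot: [0.15, -0.001, 0.989, 0.005]
wrist_force: [0.1, 0.1, -0.2]
gripper_width: 0.9
finger_force: 0.0
```

Request:
{"method": "play_rows", "body": {
  "plan": [
    {"translation": [-90, 0, -12], "spin": 0},
    {"translation": [-90, 0, -12], "spin": 0},
    {"translation": [-90, 0, -12], "spin": 0},
    {"translation": [-90, 0, -12], "spin": 0},
    {"translation": [-90, 0, -12], "spin": 0},
    {"translation": [-90, 0, -12], "spin": 0},
    {"translation": [-90, 0, -12], "spin": 0},
    {"translation": [-90, 0, -12], "spin": 0}
  ]
}}

```text
time: 19.5
position: [932.6, 7.1, 393.3]
tool_rot: [0.173, -0.001, 0.985, 0.005]
wrist_force: [0.1, -0.9, 0.2]
gripper_width: 0.1
finger_force: 0.0
```

```bash
python3 -c "
from h import *
s=sense(); print(s['time'],s['position'],s['tool_rot'],s['qpos'],np.degrees(np.pi-s['qpos'][[1,2,4]].sum()))"
```

```text
19.5 [932.64351887   7.07835576 393.27835353] [ 0.17272387 -0.00124898  0.98495777  0.00480611] [-0.05033658  1.07917589  0.01293943  0.02724732  1.70311345 -1.61534894] 19.845188988229324
```

Now 19.8°, gaining about 2.6° per call. Six more calls give about 35°.

Request:
{"method": "play_rows", "body": {
  "plan": [
    {"translation": [-90, 0, -8], "spin": 0},
    {"translation": [-90, 0, -8], "spin": 0},
    {"translation": [-90, 0, -8], "spin": 0},
    {"translation": [-90, 0, -8], "spin": 0},
    {"translation": [-90, 0, -8], "spin": 0},
    {"translation": [-90, 0, -8], "spin": 0},
    {"translation": [-90, 0, -8], "spin": 0},
    {"translation": [-90, 0, -8], "spin": 0}
  ]
}}

```text
time: 20.5
position: [944.9, 5.6, 396.8]
tool_rot: [0.195, -0.001, 0.981, 0.005]
wrist_force: [0.5, 0.1, -0.6]
gripper_width: 0.5
finger_force: 0.0
```

Request:
{"method": "play_rows", "body": {
  "plan": [
    {"translation": [-90, 0, -4], "spin": 0},
    {"translation": [-90, 0, -4], "spin": 0},
    {"translation": [-90, 0, -4], "spin": 0},
    {"translation": [-90, 0, -4], "spin": 0},
    {"translation": [-90, 0, -4], "spin": 0},
    {"translation": [-90, 0, -4], "spin": 0},
    {"translation": [-90, 0, -4], "spin": 0},
    {"translation": [-90, 0, -4], "spin": 0}
  ]
}}

```text
time: 21.5
position: [956.8, 4.7, 401.2]
tool_rot: [0.217, -0.001, 0.976, 0.005]
wrist_force: [-0.4, 0.1, -0.1]
gripper_width: 0.2
finger_force: 0.0
```

Request:
{"method": "play_rows", "body": {
  "plan": [
    {"translation": [-90, 0, 0], "spin": 0},
    {"translation": [-90, 0, 0], "spin": 0},
    {"translation": [-90, 0, 0], "spin": 0},
    {"translation": [-90, 0, 0], "spin": 0},
    {"translation": [-90, 0, 0], "spin": 0},
    {"translation": [-90, 0, 0], "spin": 0},
    {"translation": [-90, 0, 0], "spin": 0},
    {"translation": [-90, 0, 0], "spin": 0}
  ]
}}

```text
time: 22.5
position: [968.2, 4.1, 406.7]
tool_rot: [0.24, -0.001, 0.971, 0.005]
wrist_force: [-0.2, -0.2, -0.3]
gripper_width: 0.5
finger_force: 0.0
```

Request:
{"method": "play_rows", "body": {
  "plan": [
    {"translation": [-90, 0, 0], "spin": 0},
    {"translation": [-90, 0, 0], "spin": 0},
    {"translation": [-90, 0, 0], "spin": 0},
    {"translation": [-90, 0, 0], "spin": 0},
    {"translation": [-90, 0, 0], "spin": 0},
    {"translation": [-90, 0, 0], "spin": 0},
    {"translation": [-90, 0, 0], "spin": 0},
    {"translation": [-90, 0, 0], "spin": 0}
  ]
}}

```text
time: 23.5
position: [973.4, 3.5, 425.0]
tool_rot: [0.261, -0.001, 0.965, 0.005]
wrist_force: [0.1, -1.2, 0.2]
gripper_width: 0.4
finger_force: 0.0
```

Request:
{"method": "play_rows", "body": {
  "plan": [
    {"translation": [-90, 0, 4], "spin": 0},
    {"translation": [-90, 0, 4], "spin": 0},
    {"translation": [-90, 0, 4], "spin": 0},
    {"translation": [-90, 0, 4], "spin": 0},
    {"translation": [-90, 0, 4], "spin": 0},
    {"translation": [-90, 0, 4], "spin": 0},
    {"translation": [-90, 0, 4], "spin": 0},
    {"translation": [-90, 0, 4], "spin": 0}
  ]
}}

```text
time: 24.5
position: [980.0, 3.1, 439.9]
tool_rot: [0.283, -0.001, 0.959, 0.005]
wrist_force: [0.4, 0.2, 0.8]
gripper_width: 0.9
finger_force: 0.0
```

Request:
{"method": "play_rows", "body": {
  "plan": [
    {"translation": [-90, 0, 8], "spin": 0},
    {"translation": [-90, 0, 8], "spin": 0},
    {"translation": [-90, 0, 8], "spin": 0},
    {"translation": [-90, 0, 8], "spin": 0},
    {"translation": [-90, 0, 8], "spin": 0},
    {"translation": [-90, 0, 8], "spin": 0},
    {"translation": [-90, 0, 8], "spin": 0},
    {"translation": [-90, 0, 8], "spin": 0}
  ]
}}

```text
time: 25.5
position: [987.5, 2.8, 452.5]
tool_rot: [0.305, -0.001, 0.952, 0.005]
wrist_force: [0.2, 0.5, -1.0]
gripper_width: 0.6
finger_force: 0.0
```

```bash
cat >> h.py <<'E'
from scipy.spatial.transform import Rotation as Rot
def to(target,p0=None):
    s=sense(); w,x,y,z=s['tool_rot']; M=Rot.from_quat([x,y,z,w]).as_matrix()
    return (M.T@(np.array(target)-(s['position'] if p0 is None else np.array(p0)))/10).round(2)
E
python3 -c "
from h import *
s=sense(); print(s['time'],s['position'],s['tool_rot'],s['qpos'],np.degrees(np.pi-s['qpos'][[1,2,4]].sum()))
w,x,y,z=s['tool_rot'];print(Rot.from_quat([x,y,z,w]).as_matrix().round(3))
for t in [(560,66.4,460),(405,66.4,250),(440,66.4,110),(440,66.4,62)]: print(t,to(t))"
```

```text
25.5 [987.48399807   2.80263282 452.48520394] [ 3.04755772e-01 -6.18019246e-04  9.52416579e-01  5.11834131e-03] [-0.05631018  1.05005579  0.01291694  0.04305575  1.46055337 -1.61947735] 35.41260536007459
[[-0.814 -0.004  0.581]
 [ 0.002  1.     0.01 ]
 [-0.581  0.009 -0.814]]
(560, 66.4, 460) [ 34.38   6.55 -25.36]
(405, 66.4, 250) [ 59.2    6.42 -17.26]
(440, 66.4, 110) [64.47  6.27 -3.83]
(440, 66.4, 62) [67.26  6.23  0.08]
```

Request:
{"method": "play_rows", "body": {
  "plan": [
    {"translation": [4, 0.8, -3], "spin": 0},
    {"translation": [9, 1.7, -6.6], "spin": 0},
    {"translation": [14, 2.7, -10.3], "spin": 0},
    {"translation": [19, 3.6, -14], "spin": 0},
    {"translation": [24, 4.6, -17.7], "spin": 0},
    {"translation": [29, 5.5, -21.4], "spin": 0},
    {"translation": [33, 6.3, -24.3], "spin": 0},
    {"translation": [34.4, 6.5, -25.4], "spin": 0}
  ]
}}

```text
time: 26.5
position: [584.5, 62.3, 460.0]
tool_rot: [0.305, -0.001, 0.952, 0.005]
wrist_force: [0.7, 0.3, 1.0]
gripper_width: 0.4
finger_force: 0.0
```

Request:
{"method": "play_rows", "body": {
  "plan": [
    {"translation": [3, 0, 1], "spin": 0},
    {"translation": [7, 0, 2.2], "spin": 0},
    {"translation": [11.5, 0, 3.7], "spin": 0},
    {"translation": [16, 0, 5.2], "spin": 0},
    {"translation": [20, 0, 6.5], "spin": 0},
    {"translation": [23, 0, 7.5], "spin": 0},
    {"translation": [24.8, -0.1, 8.1], "spin": 0},
    {"translation": [24.8, -0.1, 8.1], "spin": 0}
  ]
}}

```text
time: 27.5
position: [431.1, 62.4, 249.4]
tool_rot: [0.304, -0.001, 0.953, 0.005]
wrist_force: [0.2, -0.1, -0.6]
gripper_width: 0.3
finger_force: 0.0
```

```bash
python3 -c "
from h import *
s=sense(); print(s['time'],s['position'],s['tool_rot'],s['qpos'],np.degrees(np.pi-s['qpos'][[1,2,4]].sum()))
for t in [(430,66.4,120),(440,66.4,64)]: print(t,to(t))
for x in (450,600): print(x,to((x,66.4,64),(440,66.4,64)))"
```

```text
27.5 [431.12405628  62.39121107 249.35834228] [ 3.04280121e-01 -6.22571639e-04  9.52568731e-01  5.10237379e-03] [ 0.04819589 -0.16233525  2.28471832 -0.04568153  0.40135347 -1.48754943] 35.40054800724754
(430, 66.4, 120) [ 7.59  0.28 10.48]
(440, 66.4, 64) [10.02  0.22 15.62]
450 [-0.81 -0.    0.58]
600 [-13.04  -0.07   9.28]
```

Request:
{"method": "play_rows", "body": {
  "plan": [
    {"translation": [1, 0, 1.5], "spin": 0},
    {"translation": [2.5, 0.1, 4], "spin": 0},
    {"translation": [4.3, 0.1, 6.8], "spin": 0},
    {"translation": [6.1, 0.1, 9.6], "spin": 0},
    {"translation": [7.9, 0.2, 12.4], "spin": 0},
    {"translation": [9.2, 0.2, 14.4], "spin": 0},
    {"translation": [9.9, 0.2, 15.4], "spin": 0},
    {"translation": [10, 0.2, 15.6], "spin": 0}
  ]
}}

```text
time: 28.5
position: [449.6, 75.7, 112.1]
tool_rot: [0.283, 0.003, 0.959, -0.007]
wrist_force: [0.1, 0.5, 0.5]
gripper_width: 0.6
finger_force: 0.0
```

Request:
{"method": "play_rows", "body": {
  "plan": [
    {"translation": [-0.8, 0, 0.58], "spin": 0},
    {"translation": [-1.6, 0, 1.16], "spin": 0},
    {"translation": [-2.4, 0, 1.74], "spin": 0},
    {"translation": [-3.6, 0, 2.58], "spin": 0},
    {"translation": [-4.8, 0, 3.42], "spin": 0},
    {"translation": [-6, 0, 4.28], "spin": 0},
    {"translation": [-7.2, 0, 5.13], "spin": 0},
    {"translation": [-8.4, 0, 6], "spin": 0}
  ]
}}

```text
time: 29.5
position: [552.7, 74.5, 107.0]
tool_rot: [0.282, 0.003, 0.959, -0.007]
wrist_force: [-0.3, 0.1, -0.2]
gripper_width: 0.5
finger_force: 0.0
```

```bash
python3 -c "
from h import *
s=sense(); print(s['time'],s['position'],s['wrist_force'])
for t in [(580,66.4,64),(596,66.4,64),(604,66.4,64)]: print(t,to(t))"
```

```text
29.5 [552.74238279  74.49347533 107.01696628] [-0.27344456  0.05512755 -0.21450961]
(580, 66.4, 64) [ 0.04 -0.74  5.1 ]
(596, 66.4, 64) [-1.31 -0.72  5.97]
(604, 66.4, 64) [-1.98 -0.71  6.4 ]
```

```bash
cat > fk.py <<'E'
import numpy as np
from scipy.optimize import fsolve
from h import sense
D=[(.3512,1.6524,1.1391,549.7,218.2),(.4949,1.7035,.9443,563.5,120),(.187,2.0515,.9013,412.3,156.9),(1.1163,.0119,1.9687,864.6,346.1),(.4472,1.0862,1.5651,663.4,396.5),(.9774,.0119,2.0671,817.2,461.1),(1.0555,.0128,1.9055,875.1,400.4),(1.0792,.0129,1.7031,932.7,393.3),(1.0501,.0129,1.4606,987.5,452.5),(-.1623,2.2847,.4014,435.6,249.4)]
A=[];b=[]
for a,c,e,r,z in D:
    p,q=a+c,a+c+e
    A.append([1,0,np.sin(a),np.sin(p),np.cos(p),np.sin(q)]);b.append(r)
    A.append([0,1,np.cos(a),np.cos(p),-np.sin(p),np.cos(q)]);b.append(z)
A=np.array(A);b=np.array(b);K,*_=np.linalg.lstsq(A,b,rcond=None)
def fk(a,c,q): p=a+c; return np.array([K[0]+K[2]*np.sin(a)+K[3]*np.sin(p)+K[4]*np.cos(p)+K[5]*np.sin(q),K[1]+K[2]*np.cos(a)+K[3]*np.cos(p)-K[4]*np.sin(p)+K[5]*np.cos(q)])
def ik(r,z,tilt):
    q=np.pi-np.radians(tilt)
    s,i,ok,_=fsolve(lambda v:fk(v[0],v[1],q)-[r,z],[.3,1.9],full_output=1)
    return s[0],s[1],q-s.sum(),ok
if __name__=='__main__':
    print(K.round(1),np.abs(A@K-b).max())
    s=sense();print(s['qpos'],s['position'])
    for t in(0,10,15,20,25,30,33):
        print(t,[(x,[round(float(v),2) for v in ik(np.hypot(x,66),70,t)]) for x in(445,480,520,560,597)])
    for t in(25,30,33): print('pedal',t,ik(np.hypot(640,104),80,t),ik(np.hypot(650,104),50,t))
E
python3 fk.py
```

```text
[  1.9 258.5 487.1 437.7  40.1 277.7] 0.45477461195690694
[ 0.07898405  0.36712316  2.12450826 -0.61945308  0.0985244  -0.88479349] [552.74238279  74.49347533 107.01696628]
0 [(445, [0.41, 2.02, 0.71, 1.0]), (480, [0.46, 1.94, 0.75, 1.0]), (520, [0.51, 1.84, 0.79, 1.0]), (560, [0.57, 1.73, 0.84, 1.0]), (597, [0.62, 1.63, 0.89, 1.0])]
10 [(445, [0.35, 2.14, 0.48, 1.0]), (480, [0.4, 2.06, 0.51, 1.0]), (520, [0.45, 1.96, 0.55, 1.0]), (560, [0.51, 1.86, 0.6, 1.0]), (597, [0.56, 1.76, 0.64, 1.0])]
15 [(445, [0.33, 2.2, 0.35, 1.0]), (480, [0.38, 2.12, 0.39, 1.0]), (520, [0.43, 2.02, 0.43, 1.0]), (560, [0.48, 1.92, 0.47, 1.0]), (597, [0.53, 1.83, 0.52, 1.0])]
20 [(445, [0.32, 2.26, 0.22, 1.0]), (480, [0.36, 2.18, 0.25, 1.0]), (520, [0.41, 2.08, 0.3, 1.0]), (560, [0.47, 1.98, 0.34, 1.0]), (597, [0.51, 1.89, 0.39, 1.0])]
25 [(445, [0.31, 2.31, 0.08, 1.0]), (480, [0.36, 2.23, 0.12, 1.0]), (520, [0.41, 2.14, 0.16, 1.0]), (560, [0.46, 2.04, 0.21, 1.0]), (597, [0.5, 1.95, 0.25, 1.0])]
30 [(445, [0.32, 2.37, -0.07, 1.0]), (480, [0.36, 2.29, -0.03, 1.0]), (520, [0.41, 2.19, 0.02, 1.0]), (560, [0.45, 2.1, 0.07, 1.0]), (597, [0.5, 2.01, 0.11, 1.0])]
33 [(445, [0.33, 2.4, -0.16, 1.0]), (480, [0.37, 2.32, -0.12, 1.0]), (520, [0.41, 2.23, -0.07, 1.0]), (560, [0.46, 2.13, -0.02, 1.0]), (597, [0.5, 2.04, 0.03, 1.0])]
pedal 25 (np.float64(0.5480130061240442), np.float64(1.8252796527515918), np.float64(0.3319676817155748), 1) (np.float64(0.6128991837691978), np.float64(1.807822548963498), np.float64(0.28453860785851504), 1)
pedal 30 (np.float64(0.5388816349594515), np.float64(1.8850090301933629), np.float64(0.19410321283868015), 1) (np.float64(0.6063624165731516), np.float64(1.8665251478109053), np.float64(0.14510631360743753), 1)
pedal 33 (np.float64(0.5369039104125504), np.float64(1.9191050219219146), np.float64(0.1096250680971993), 1) (np.float64(0.6060030133434466), np.float64(1.8998039166059957), np.float64(0.05982707048222169), 1)
```

```bash
python3 -c "
from h import *
for t in [(552,70,160),(430,66.4,160),(420,66.4,70)]: print(t,to(t))"
```

```text
(552, 70, 160) [-2.81 -0.51 -4.49]
(430, 66.4, 160) [  7.45  -0.99 -11.09]
(420, 66.4, 70) [13.16 -0.9  -4.06]
```

Request:
{"method": "play_rows", "body": {
  "plan": [
    {"translation": [0, -0.3, -3], "spin": 0},
    {"translation": [1, -0.5, -6], "spin": 0},
    {"translation": [3, -0.7, -8.5], "spin": 0},
    {"translation": [5, -0.9, -10], "spin": 0},
    {"translation": [6.5, -1, -10.7], "spin": 0},
    {"translation": [7.5, -1, -11.1], "spin": 0},
    {"translation": [7.5, -1, -11.1], "spin": 0},
    {"translation": [7.5, -1, -11.1], "spin": 0}
  ]
}}

```text
time: 30.5
position: [428.4, 66.4, 159.3]
tool_rot: [0.281, 0.003, 0.96, -0.006]
wrist_force: [-0.1, 0.2, -0.5]
gripper_width: 0.2
finger_force: 0.0
```

Request:
{"method": "play_rows", "body": {
  "plan": [
    {"translation": [1, 0, 1.3], "spin": 0},
    {"translation": [2, 0, 2.6], "spin": 0},
    {"translation": [3, 0, 3.8], "spin": 0},
    {"translation": [4, 0, 5], "spin": 0},
    {"translation": [5.5, 0, 6.7], "spin": 0},
    {"translation": [5.7, 0, 7], "spin": 0},
    {"translation": [5.7, 0, 7], "spin": 0},
    {"translation": [5.7, 0, 7], "spin": 0}
  ]
}}

```text
time: 31.5
position: [423.0, 69.6, 98.7]
tool_rot: [0.264, 0.002, 0.964, -0.01]
wrist_force: [0.2, 0.1, -0.4]
gripper_width: 0.6
finger_force: 0.0
```

```bash
cat > st.py <<'E'
from h import *
import sys
s=sense(); w,x,y,z=s['tool_rot']; M=Rot.from_quat([x,y,z,w]).as_matrix()
print(s['time'],s['position'].round(1),s['wrist_force'].round(1),'tilt',np.degrees(np.arccos(-M[2,2])).round(1),'z',M[:,2].round(3),'y',M[:,1].round(3),s['qpos'].round(2))
for a in sys.argv[1:]: t=eval(a); print(t,to(t))
E
python3 st.py "(420,66.4,70)" "(440,66.4,70)"
```

```text
31.5 [423.   69.6  98.7] [ 0.2  0.1 -0.4] tilt 30.7 z [ 0.51 -0.02 -0.86] y [ 0.009  1.    -0.018] [ 0.1   0.21  2.4  -1.57  0.07  0.09]
(420, 66.4, 70) [ 1.72 -0.27  2.32]
(440, 66.4, 70) [ 0.   -0.26  3.34]
```

Request:
{"method": "play_rows", "body": {
  "plan": [
    {"translation": [1, -0.1, 0.5], "spin": 0},
    {"translation": [2, -0.3, 1], "spin": 0},
    {"translation": [3, -0.3, 1.6], "spin": 0},
    {"translation": [4, -0.3, 1.6], "spin": 0},
    {"translation": [4, -0.3, 1.6], "spin": 0},
    {"translation": [4, -0.3, 1.6], "spin": 0},
    {"translation": [4, -0.3, 1.6], "spin": 0},
    {"translation": [4, -0.3, 1.6], "spin": 0}
  ]
}}

```text
time: 32.5
position: [400.9, 69.4, 89.0]
tool_rot: [0.249, 0.005, 0.968, -0.011]
wrist_force: [0.5, -0.9, 0.3]
gripper_width: 0.1
finger_force: 0.0
```

```bash
python3 st.py "(420,66.4,70)" "(440,66.4,70)"
```

```text
32.5 [400.9  69.4  89. ] [ 0.5 -0.9  0.3] tilt 28.9 z [ 0.483 -0.024 -0.875] y [ 0.015  1.    -0.019] [ 0.11  0.21  2.44 -1.57  0.08  0.1 ]
(420, 66.4, 70) [-0.76 -0.24  2.59]
(440, 66.4, 70) [-2.51 -0.21  3.56]
```

Request:
{"method": "play_rows", "body": {
  "plan": [
    {"translation": [5, -0.3, 3], "spin": 0},
    {"translation": [10, -0.3, 6], "spin": 0},
    {"translation": [10, -0.3, 6], "spin": 0},
    {"translation": [10, -0.3, 6], "spin": 0},
    {"translation": [10, -0.3, 6], "spin": 0},
    {"translation": [10, -0.3, 6], "spin": 0},
    {"translation": [10, -0.3, 6], "spin": 0},
    {"translation": [10, -0.3, 6], "spin": 0}
  ]
}}

```text
time: 33.5
position: [356.6, 78.8, 67.5]
tool_rot: [0.217, 0.007, 0.976, -0.017]
wrist_force: [-0.7, -0.2, 0.0]
gripper_width: 0.4
finger_force: 0.0
```

```bash
python3 st.py "(420,66.4,74)" "(440,66.4,74)"
```

```text
33.5 [356.6  78.8  67.5] [-0.7 -0.2  0. ] tilt 25.2 z [ 0.424 -0.037 -0.905] y [ 0.021  0.999 -0.031] [ 0.17  0.22  2.49 -1.57  0.11  0.16]
(420, 66.4, 74) [-6.02 -1.12  2.14]
(440, 66.4, 74) [-7.83 -1.08  2.99]
```

Request:
{"method": "play_rows", "body": {
  "plan": [
    {"translation": [-1, -0.1, 0.3], "spin": 0},
    {"translation": [-2.2, -0.3, 0.8], "spin": 0},
    {"translation": [-3.6, -0.5, 1.3], "spin": 0},
    {"translation": [-5, -0.7, 1.9], "spin": 0},
    {"translation": [-6.2, -0.9, 2.4], "spin": 0},
    {"translation": [-7.2, -1, 2.8], "spin": 0},
    {"translation": [-7.8, -1.1, 3], "spin": 0},
    {"translation": [-7.8, -1.1, 3], "spin": 0}
  ]
}}

```text
time: 34.5
position: [439.9, 66.2, 73.7]
tool_rot: [0.217, 0.007, 0.976, -0.017]
wrist_force: [0.3, -0.5, -0.1]
gripper_width: 0.4
finger_force: 0.0
```

```bash
python3 st.py "(455,66.4,72)" "(530,66.4,72)" "(590,66.4,72)" "(600,66.4,72)"
```

```text
34.5 [439.9  66.2  73.7] [ 0.3 -0.5 -0.1] tilt 25.2 z [ 0.424 -0.037 -0.905] y [ 0.021  0.999 -0.031] [ 0.09  0.3   2.32 -0.69  0.12 -0.79]
(455, 66.4, 72) [-1.3   0.06  0.8 ]
(530, 66.4, 72) [-8.09  0.22  3.97]
(590, 66.4, 72) [-13.52   0.34   6.51]
(600, 66.4, 72) [-14.43   0.36   6.94]
```

Request:
{"method": "play_rows", "body": {
  "plan": [
    {"translation": [-0.6, 0, 0.35], "spin": 0},
    {"translation": [-1.3, 0.05, 0.75], "spin": 0},
    {"translation": [-2.1, 0.1, 1.15], "spin": 0},
    {"translation": [-3.2, 0.1, 1.65], "spin": 0},
    {"translation": [-4.4, 0.1, 2.2], "spin": 0},
    {"translation": [-5.7, 0.15, 2.85], "spin": 0},
    {"translation": [-7, 0.2, 3.45], "spin": 0},
    {"translation": [-8.1, 0.2, 3.97], "spin": 0}
  ]
}}

```text
time: 35.5
position: [530.0, 66.3, 71.6]
tool_rot: [0.216, 0.007, 0.976, -0.017]
wrist_force: [-3.2, -1.0, 1.4]
gripper_width: 0.5
finger_force: 1.4
```

```bash
python3 st.py "(590,66.4,72)" "(597,66.4,72)"
```

```text
35.5 [530.   66.3  71.6] [-3.2 -1.   1.4] tilt 25.1 z [ 0.422 -0.037 -0.906] y [ 0.021  0.999 -0.031] [ 0.07  0.42  2.11 -0.36  0.19 -1.15]
(590, 66.4, 72) [-5.45  0.13  2.49]
(597, 66.4, 72) [-6.08  0.15  2.79]
```

Pushing at about 3 N, as expected for the tray.

Request:
{"method": "play_rows", "body": {
  "plan": [
    {"translation": [-1.1, 0, 0.5], "spin": 0},
    {"translation": [-2.1, 0.05, 0.95], "spin": 0},
    {"translation": [-3, 0.1, 1.4], "spin": 0},
    {"translation": [-3.8, 0.1, 1.75], "spin": 0},
    {"translation": [-4.5, 0.1, 2.1], "spin": 0},
    {"translation": [-5, 0.1, 2.3], "spin": 0},
    {"translation": [-5.3, 0.1, 2.45], "spin": 0},
    {"translation": [-5.5, 0.1, 2.5], "spin": 0}
  ]
}}

```text
time: 36.5
position: [590.1, 66.2, 72.5]
tool_rot: [0.217, 0.007, 0.976, -0.017]
wrist_force: [-5.9, 0.4, -1.6]
gripper_width: 0.7
finger_force: 3.4
```

Request:
{"method": "play_rows", "body": {
  "plan": [
    {"translation": [-0.15, 0, 0.07], "spin": 0},
    {"translation": [-0.3, 0, 0.14], "spin": 0},
    {"translation": [-0.45, 0, 0.21], "spin": 0},
    {"translation": [-0.6, 0, 0.28], "spin": 0},
    {"translation": [-0.7, 0, 0.32], "spin": 0},
    {"translation": [-0.8, 0, 0.37], "spin": 0},
    {"translation": [-0.85, 0, 0.4], "spin": 0},
    {"translation": [-0.85, 0, 0.4], "spin": 0}
  ]
}}

```text
time: 37.5
position: [591.4, 66.0, 70.7]
tool_rot: [0.209, 0.007, 0.978, -0.019]
wrist_force: [-63.4, 5.1, 47.4]
gripper_width: 0.4
finger_force: 31.7
```

```bash
python3 st.py "(590,66.4,72)" "(597,66.4,72)"
```

```text
37.5 [591.4  66.   70.7] [-63.4   5.1  47.4] tilt 24.2 z [ 0.409 -0.039 -0.912] y [ 0.021  0.999 -0.034] [ 0.06  0.5   1.95 -0.23  0.28 -1.28]
(590, 66.4, 72) [ 0.08  0.03 -0.18]
(597, 66.4, 72) [-0.56  0.04  0.1 ]
```

Request:
{"method": "play_rows", "body": {
  "plan": [
    {"translation": [1.2, 0, -0.5], "spin": 0},
    {"translation": [3.2, 0, -1.4], "spin": 0},
    {"translation": [4, 0, -3], "spin": 0},
    {"translation": [3, -2, -6], "spin": 0},
    {"translation": [1.4, -6, -8.9], "spin": 0},
    {"translation": [1.2, -11, -8.9], "spin": 0},
    {"translation": [1.2, -15.5, -8.9], "spin": 0},
    {"translation": [1.2, -17, -8.9], "spin": 0}
  ]
}}

```text
time: 38.5
position: [548.4, -103.2, 154.5]
tool_rot: [0.219, 0.008, 0.976, -0.018]
wrist_force: [-0.1, 0.4, 0.6]
gripper_width: 0.7
finger_force: 0.0
```

```bash
python3 st.py
python3 - <<'E'
from h import *
S=snapshot('scene'); np.savez('scene6',**S); T=snapshot('top'); np.savez('top6',**T)
im=np.zeros((600,800,3),np.uint8)
im[:600,:480]=cv2.resize(S['img'][240:390,300:420],None,fx=4,fy=4,interpolation=cv2.INTER_CUBIC)
im[:360,480:800]=cv2.resize(T['img'][175:265,330:410],None,fx=4,fy=4,interpolation=cv2.INTER_CUBIC)
cv2.imwrite('pics/c6.png',im[:,:,::-1])
E
```

```text
38.5 [ 548.4 -103.2  154.5] [-0.1  0.4  0.6] tilt 25.3 z [ 0.426 -0.039 -0.904] y [ 0.023  0.999 -0.032] [-0.32  0.28  2.01  0.24  0.42 -2.07]
```

View pics/c6.png

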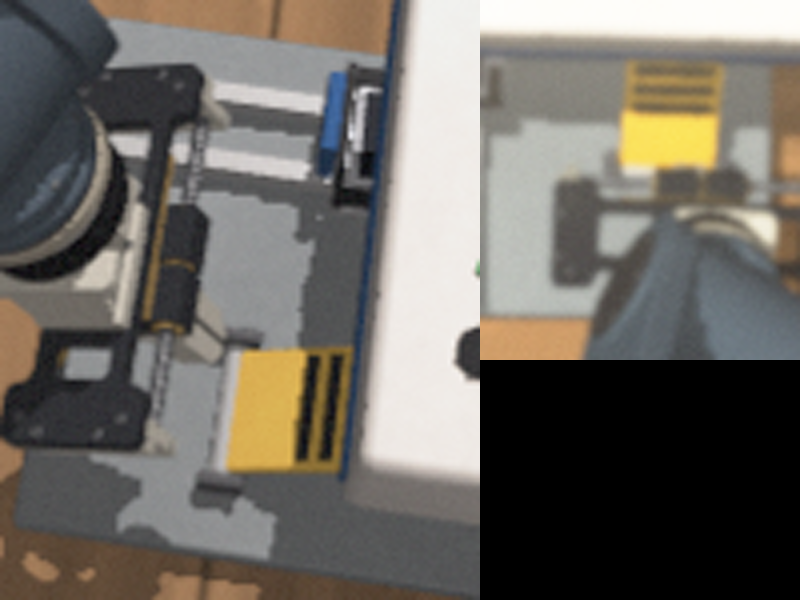

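The tray is home, with its tab at (332,122) beside the head edge and the phone in the nest. The pedal is clear, its face from (230,350) to (350,470).

```bash
python3 st.py "(590,-103.6,100)" "(622,-103.6,84)"; python3 -c "
from h import *
for t in [(625,-103.6,72),(630,-103.6,55),(632,-103.6,47),(632,-103.6,44)]: print(t,to(t,(622,-103.6,84)))"
```

```text
38.6 [ 548.3 -102.3  154.2] [-0.1 -0.2  0.3] tilt 25.3 z [ 0.425 -0.039 -0.904] y [ 0.023  0.999 -0.032] [-0.32  0.29  2.01  0.23  0.42 -2.06]
(590, -103.6, 100) [-1.47  0.14  6.68]
(622, -103.6, 84) [-3.68  0.26  9.49]
(625, -103.6, 72) [0.24 0.05 1.21]
(630, -103.6, 55) [0.51 0.11 2.96]
(632, -103.6, 47) [0.67 0.14 3.77]
(632, -103.6, 44) [0.8  0.15 4.04]
```

Request:
{"method": "play_rows", "body": {
  "plan": [
    {"translation": [-0.3, 0, 1.5], "spin": 0},
    {"translation": [-0.9, 0.1, 4], "spin": 0},
    {"translation": [-1.47, 0.1, 6.7], "spin": 0},
    {"translation": [-2.2, 0.2, 7.8], "spin": 0},
    {"translation": [-3, 0.2, 8.7], "spin": 0},
    {"translation": [-3.5, 0.25, 9.3], "spin": 0},
    {"translation": [-3.7, 0.25, 9.5], "spin": 0},
    {"translation": [-3.7, 0.25, 9.5], "spin": 0}
  ]
}}

```text
time: 39.6
position: [621.4, -101.8, 83.3]
tool_rot: [0.217, 0.007, 0.976, -0.017]
wrist_force: [-0.3, -0.3, 1.2]
gripper_width: 0.3
finger_force: 0.0
```

Request:
{"method": "play_rows", "body": {
  "plan": [
    {"translation": [0.1, 0, 0.6], "spin": 0},
    {"translation": [0.25, 0, 1.2], "spin": 0},
    {"translation": [0.3, 0, 1.7], "spin": 0},
    {"translation": [0.4, 0, 2.2], "spin": 0},
    {"translation": [0.5, 0.1, 2.6], "spin": 0},
    {"translation": [0.5, 0.1, 3], "spin": 0},
    {"translation": [0.5, 0.1, 3], "spin": 0},
    {"translation": [0.5, 0.1, 3], "spin": 0}
  ]
}}

```text
time: 40.6
position: [631.1, -102.5, 54.9]
tool_rot: [0.219, 0.007, 0.976, -0.018]
wrist_force: [0.6, -0.7, 8.3]
gripper_width: 0.2
finger_force: 4.0
```

```bash
python3 st.py
```

```text
40.6 [ 631.1 -102.5   54.9] [ 0.6 -0.7  8.3] tilt 25.4 z [ 0.427 -0.038 -0.904] y [ 0.021  0.999 -0.032] [-0.27  0.58  1.86  0.28  0.28 -2.08]
```

Request:
{"method": "play_rows", "body": {
  "plan": [
    {"translation": [0.1, 0, 0.2], "spin": 0},
    {"translation": [0.2, 0, 0.4], "spin": 0},
    {"translation": [0.27, 0, 0.6], "spin": 0},
    {"translation": [0.35, 0, 0.8], "spin": 0},
    {"translation": [0.38, 0, 0.9], "spin": 0},
    {"translation": [0.38, 0, 0.9], "spin": 0},
    {"translation": [0.38, 0, 0.9], "spin": 0},
    {"translation": [0.38, 0, 0.9], "spin": 0}
  ]
}}

```text
time: 41.6
position: [633.2, -102.7, 48.0]
tool_rot: [0.221, 0.007, 0.975, -0.018]
wrist_force: [-7.4, 4.9, 33.4]
gripper_width: 0.4
finger_force: 17.1
```

```bash
python3 st.py
```

```text
41.6 [ 633.2 -102.7   48. ] [-7.4  4.9 33.4] tilt 25.7 z [ 0.431 -0.039 -0.901] y [ 0.021  0.999 -0.033] [-0.27  0.59  1.86  0.3   0.26 -2.1 ]
```

At the stop: 33 N, against the spring's roughly 17 N. Holding.

Request:
{"method": "play_rows", "body": {
  "plan": [
    {"translation": [0, 0, 0], "spin": 0},
    {"translation": [0, 0, 0], "spin": 0},
    {"translation": [0, 0, 0], "spin": 0},
    {"translation": [0, 0, 0], "spin": 0},
    {"translation": [0, 0, 0], "spin": 0},
    {"translation": [0, 0, 0], "spin": 0},
    {"translation": [0, 0, 0], "spin": 0},
    {"translation": [0, 0, 0], "spin": 0}
  ]
}}

```text
time: 42.6
position: [633.2, -102.8, 48.0]
tool_rot: [0.221, 0.007, 0.975, -0.018]
wrist_force: [-7.3, 5.3, 32.6]
gripper_width: 0.7
finger_force: 17.1
```

Request:
{"method": "play_rows", "body": {
  "plan": [
    {"translation": [0, 0, 0], "spin": 0},
    {"translation": [0, 0, 0], "spin": 0},
    {"translation": [0, 0, 0], "spin": 0},
    {"translation": [0, 0, 0], "spin": 0},
    {"translation": [0, 0, 0], "spin": 0},
    {"translation": [0, 0, 0], "spin": 0},
    {"translation": [0, 0, 0], "spin": 0},
    {"translation": [0, 0, 0], "spin": 0}
  ]
}}

```text
time: 43.6
position: [633.2, -102.8, 48.0]
tool_rot: [0.221, 0.007, 0.975, -0.018]
wrist_force: [-8.3, 4.6, 33.4]
gripper_width: 0.7
finger_force: 17.1
```

Request:
{"method": "play_rows", "body": {
  "plan": [
    {"translation": [0, 0, 0], "spin": 0},
    {"translation": [0, 0, 0], "spin": 0},
    {"translation": [0, 0, 0], "spin": 0},
    {"translation": [0, 0, 0], "spin": 0},
    {"translation": [0, 0, 0], "spin": 0},
    {"translation": [0, 0, 0], "spin": 0},
    {"translation": [0, 0, 0], "spin": 0},
    {"translation": [0, 0, 0], "spin": 0}
  ]
}}

```text
time: 44.6
position: [633.1, -102.8, 48.0]
tool_rot: [0.221, 0.007, 0.975, -0.018]
wrist_force: [-7.3, 4.4, 34.4]
gripper_width: 0.5
finger_force: 17.1
```

```bash
python3 st.py
python3 - <<'E'
from h import *
S=snapshot('scene'); np.savez('scene7',**S)
for n in('scene0','scene7'):
    s=dict(np.load(n+'.npz')); h=cv2.cvtColor(s['img'],cv2.COLOR_RGB2HSV); m=cv2.inRange(h,(18,110,90),(32,255,255)); m[:320]=0;m[380:]=0;m[:,:350]=0;m[:,395:]=0
    ys,xs=np.nonzero(m); P=bydepth(s,np.c_[xs,ys]); P=P[(P[:,2]>15)&(P[:,2]<90)]
    P=P[(P[:,0]<623)]; k=np.polyfit(P[:,0],P[:,2],1); print(n,len(P),'slope deg',np.degrees(np.arctan(k[0])))
E
```

```text
44.6 [ 633.1 -102.8   48. ] [-7.3  4.4 34.4] tilt 25.7 z [ 0.431 -0.039 -0.901] y [ 0.021  0.999 -0.033] [-0.27  0.59  1.86  0.3   0.26 -2.1 ]
scene0 643 slope deg 34.682949283482365
scene7 103 slope deg 14.946075501643271
```

The pedal slope measures 14.9°, which is its stop, and it was held for 3 s. Releasing gently along the way I came.

Request:
{"method": "play_rows", "body": {
  "plan": [
    {"translation": [-0.1, 0, -0.4], "spin": 0},
    {"translation": [-0.3, 0, -1], "spin": 0},
    {"translation": [-0.45, 0, -1.7], "spin": 0},
    {"translation": [-0.6, 0, -2.4], "spin": 0},
    {"translation": [-0.75, 0, -3.1], "spin": 0},
    {"translation": [-0.8, 0, -3.7], "spin": 0},
    {"translation": [-0.5, 0, -4.3], "spin": 0},
    {"translation": [0.3, 0, -5.2], "spin": 0}
  ]
}}

```text
time: 45.65
position: [604.8, -100.1, 89.9]
tool_rot: [0.217, 0.007, 0.976, -0.017]
wrist_force: [0.3, -0.1, 0.3]
gripper_width: 0.4
finger_force: 0.0
```

Request:
{"method": "play_rows", "body": {
  "plan": [
    {"translation": [1, 0, -1], "spin": 0},
    {"translation": [2, 0, -2.5], "spin": 0},
    {"translation": [3, 0, -4.5], "spin": 0},
    {"translation": [4, 0, -7], "spin": 0},
    {"translation": [6, 0, -10], "spin": 0},
    {"translation": [8, 0, -12], "spin": 0},
    {"translation": [9, 0, -13], "spin": 0},
    {"translation": [9, 0, -13], "spin": 0}
  ]
}}

```text
time: 46.65
position: [468.4, -95.1, 169.6]
tool_rot: [0.217, 0.007, 0.976, -0.017]
wrist_force: [0.8, -0.4, -0.0]
gripper_width: 0.9
finger_force: 0.0
```

```bash
python3 st.py
python3 - <<'E'
from h import *
S=snapshot('scene'); np.savez('scene8',**S); save(S,'end')
s=S; h=cv2.cvtColor(s['img'],cv2.COLOR_RGB2HSV); m=cv2.inRange(h,(18,110,90),(32,255,255)); m[:320]=0;m[380:]=0;m[:,:350]=0;m[:,395:]=0
ys,xs=np.nonzero(m); P=bydepth(s,np.c_[xs,ys]); P=P[(P[:,2]>15)&(P[:,2]<90)&(P[:,0]<623)]; print(len(P),np.degrees(np.arctan(np.polyfit(P[:,0],P[:,2],1)[0])))
E
```

```text
46.65 [468.4 -95.1 169.6] [ 0.8 -0.4 -0. ] tilt 25.2 z [ 0.424 -0.037 -0.905] y [ 0.021  0.999 -0.031] [-0.37  0.12  2.18  0.28  0.43 -2.16]
642 34.90972942866063
```

View pics/end.png

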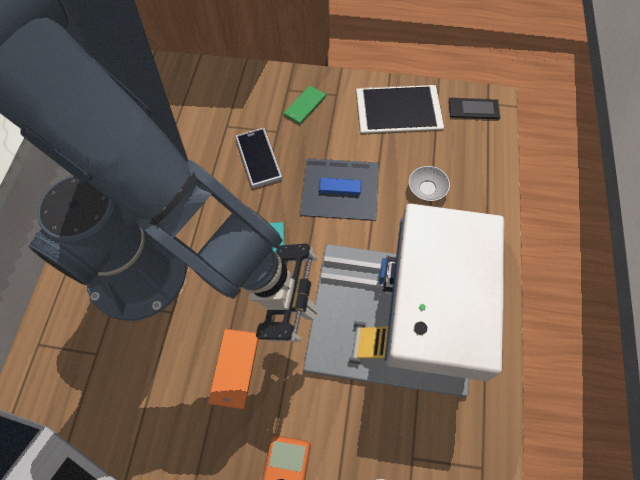

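The final picture shows the tray home with its tab at (386,268), the pedal up at (371,342), the dish in place at (428,184) and the arm clear of everything. Handing in.

```bash
python3 -c "
from cell import close_job; print(close_job())"
```

```text
the job is handed in; nothing more can be done
None
```

I handed the job in at about 47 s, and no verdict came back: the phone is flat in the nest with the tray home, the pedal was held at its stop for 3 s and is up again, and the arm is clear. The gripper leaned about 25° on the pedal, not 35 to 45°, and pressed about 60 mm from the hinge rather than 85. The dish looked unmoved in the last picture and the arm never went near the multimeter or spool, though I did not re-measure any of the three.

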